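# Tip the used stoppers into the square discard bin

### The job

Take the small steel scoop tray by its upright tab and tip it so that the two used tube stoppers on it slide off into the square white discard bin, not into the round bowl. Do not touch the stoppers with the fingers, leave the bin standing where it is, and afterwards put the empty tray back down flat on the counter.

Things in the scene. Friction and masses are not known exactly. Their poses are not given: they have to be found in the camera images.
- tray_grip (a point): Steel scoop tray, 150 x 100 mm, 0.22 kg, 18 mm walls on 3 sides, front end an open lip. Back end: upright tab, 10 mm thick (x), 50 wide, top 80 mm up, pinched front to back from above. Point: in the tab, 60 mm above the tray's underside. x: along the tray to the lip (lip at x = 155 mm, floor's top face at z = -57), z up. At the start it stands on the counter, lip roughly towards the robot.
- discard_bin: Square, open-topped white plastic discard bin, 150 x 150 mm outside, 80 mm high, walls 4 mm, 0.7 kg, loose on the counter. Origin at the centre of its underside; x and y along its sides, z up. It stands to the left or right of the tray; on the other side stands the round white bowl of about the same size, which is not to be used.
- stopper1: Used tube stopper, a squat dark cylinder 22 mm in diameter and 18 mm high, 15 g, standing on the tray's floor at the start. Origin at the centre of its underside, z along its axis. It starts to slide on the polished tray at a slope of about 14 to 22 degrees; 40 degrees clears the tray quickly.
- stopper2: The second used tube stopper, the same as the first.
There are look-alikes about, which are no part of the job. What is shaped like the stopper1 but pink is not meant.

How it is judged (in metres and radians):
On the way, in this order (a step that is already met when the one before it is completed fails the run):
1. the tray is lifted and tipped beside or over the discard bin (angle between tray_grip's own z axis and vertical above 0.2 rad and height (world z) of tray_grip above 0.11 m and horizontal distance between tray_grip and discard_bin below 0.25 m).
2. both stoppers are in the discard bin (x of stopper1 in the frame of discard_bin between -0.073 and 0.073 m and y of stopper1 in the frame of discard_bin between -0.073 and 0.073 m and z of each of stopper1, stopper2 in the frame of discard_bin below 0.06 m and x of stopper2 in the frame of discard_bin between -0.073 and 0.073 m and y of stopper2 in the frame of discard_bin between -0.073 and 0.073 m), for 0.2 s.
At the end, for the whole second after the job is handed in: Both stoppers lie inside the square discard bin; the bin stands upright (within 10 degrees) within 40 mm of where it was; the tray stands flat on the counter (grip point 50 to 70 mm up, tilt under 7 degrees) (all of step 2 and angle between discard_bin's own z axis and vertical below 0.17 rad and distance of discard_bin from where it was at the start of the episode below 0.04 m and angle between tray_grip's own z axis and vertical below 0.12 rad and height (world z) of tray_grip between 0.05 and 0.07 m); the robot touches nothing.
It fails at once if a stopper is touched with the fingers (contact force between any of stopper1, stopper2 and the fingers above 0.3 N).
It fails at once if the discard bin is pushed more than 40 mm or tipped (distance of discard_bin from where it was at the start of the episode above 0.04 m or angle between discard_bin's own z axis and vertical above 0.35 rad).
It also fails if it takes over 58 s, if anything falls off the work surface, if the arm or the gripper's body presses on something with over 40 N, if the wrist force passes 120 N, or if a joint passes its speed limit or range.

### The arm

A 6-joint arm with a two-finger parallel gripper is mounted at the origin on the work surface. World frame = base frame: x ahead of the robot, y to its left, z up, the work surface at z = 0. Lengths are in m, angles in degrees, forces in N, time in s.
With the tool pointing down it reaches from about 0.3 to 0.75 m from the base axis. Payload 8.5 kg.
Tool frame: the origin (TCP) lies at the very end of the fingers, on their centre line; the grasp point (between the pads) lies 19 mm behind it (env.tcp_to_grasp is the distance from the TCP to the grasp point, in m); z points along the fingers, y is the line along which they close (so a half turn about z gives the same grasp; the last joint's range is limited). The gripper opens to 85 mm and grips with 20 to 120 N. Pads are 22 mm wide; open, the fingers measure 114 mm over their backs; the gripper's body (76 mm by 85 mm) begins 54 mm behind the grasp point. The pads swing forward as they close: fully open they stand 13 mm farther back than shut.
Start: joints at [-80.862, 21.807, 74.336, -0, 83.858, -12.336], TCP at [0.201, -0.512, 0.202] pointing down, gripper open.
Joint ranges: [-178.18, 178.18], [-50.72, 133.34], [12.68, 142.11], [-81.47, 261.47], [9.98, 163.14], [-165.26, 165.26]. Speed limits (degrees/s): [136.94, 136.94, 180, 180, 180, 180].

### API

Orientations are given as a 3x3 rotation matrix whose columns are the frame's x, y, z axes.
In Python, from rig import status, get_image, env gives the robot as it stands.
- The arm moves only by the shell command python3 -m handwheel 'ROWS' [FORCE]. ROWS is text: rows parted by semicolons, each of 7 numbers parted by spaces: the shift along the world's x, y, z in cm, then the turn, a rotation vector about the world's x, y, z in degrees, then the opening, from 0 (shut) to 1 (fully open). In form: dx dy dz wx wy wz gripper; .... A call has 1 to 8 rows; each row is the pose to reach, as a shift and turn from the pose commanded when the call began; what a row does not reach only later rows make up. A row lasts 1/12 s, in which the tool goes at most 41.7 mm and 7.16 degrees, less where a joint would pass 70% of its speed; a pose out of reach is approached as far as the arm can. A call with a gripper value outside its range is refused whole. The fingers move at their own pace and stop on an object; FORCE is the grip in N (left out, the last holds). Time passes only in rows, so rows that repeat a pose let the fingers close. It gives the time, the measured TCP pose, the force, the opening and the grip force at its end, in the units of the state.
- status.observe(): the state, without advancing time (a new reading comes with each control period).
- get_image(name): name is "side" or "top"; returns a dict with "color" (420x560x3 uint8, red, green, blue), "vertical_fov" (degrees; the focal length in pixels is half the picture's height over the tangent of half this angle, whatever the lens; pixels are square), "cx", "cy" (the principal point, pixels), "xyz" and "orientation" of the camera in the world. Camera axes: x right, y down, z forward; pixel columns grow to the right and rows downward; lengths in m; the calibration is good to about 2 mm. A picture is of the moment at which its call begins. There is no depth.
- env.close_job(): hands the job in; it is judged then, once.
The state is a dict: "time_s": time; "q": joint angles; "qvel": joint speeds; "joint_efforts": joint torques, N m; "position": TCP position; "tool_rot": TCP orientation; "ft_force": force on the tool from outside, world axes, zero at the start; "wrist_torque": the same for the moment, N m; "grip_width": finger opening in m; "gripper_force": force on a finger pad.
Only numpy, scipy, OpenCV 4.12 (cv2) and the standard library are available. Lean on these libraries where they do the work, as an engineer would, in place of code of your own. Each camera call takes 0.05 s, during which the arm holds its last target. There are 200 camera calls.

## Working session

There is one attempt and no reset: what is moved stays moved. The work goes in short steps, Python scripts to look and compute and a shell command to move; the robot and the scene stay as the last step left them, time stands still between calls to the robot, and variables do not carry over. Pictures are saved under pics/ and viewed, at most 10 in all, crops included, and the job is handed in when it is done.

```bash
mkdir -p pics; ls; cat > h.py <<'E'
import numpy as np,cv2
from rig import status,get_image,env
def snap(n,f):
    im=get_image(n); cv2.imwrite(f,im["color"][:,:,::-1]); return im
def ray(im,u,v):
    f=210/np.tan(np.radians(im["vertical_fov"]/2))
    d=np.array(im["orientation"])@np.array([(u-im["cx"])/f,(v-im["cy"])/f,1]); return np.array(im["xyz"]),d
def onz(im,u,v,z):
    o,d=ray(im,u,v); return o+d*(z-o[2])/d[2]
E
python3 - <<'E'
from h import *
import pickle
a=snap("top","pics/top1.png");b=snap("side","pics/side1.png")
pickle.dump((a,b),open("im1.pkl","wb"))
for i in(a,b):print({k:v for k,v in i.items() if k!="color"})
print(status.observe())
E
```

```text
pics
{'vertical_fov': 55.57854712519398, 'cx': 278.98228615300553, 'cy': 207.48331487267367, 'xyz': array([ 0.38127897, -0.01569879,  0.83911648]), 'orientation': array([[ 1.89750142e-01, -9.62042916e-01,  1.96133401e-01],
       [-9.81831955e-01, -1.86118143e-01,  3.69601091e-02],
       [ 9.46773341e-04, -1.99583227e-01, -9.79880421e-01]])}
{'vertical_fov': 44.90847068237246, 'cx': 280.6295325700109, 'cy': 204.39635724960021, 'xyz': array([ 0.51396899, -0.59801401,  0.76145253]), 'orientation': array([[ 0.99957792, -0.02897255,  0.00213626],
       [-0.02344123, -0.76093319,  0.64840665],
       [-0.01716044, -0.64818305, -0.76129118]])}
{'time_s': 0.1, 'q': array([-8.08632378e+01,  2.18365267e+01,  7.43817796e+01,  1.43557989e-03,
        8.38584761e+01, -1.23366333e+01]), 'qvel': array([-0.08915381, -0.05790358, -0.16197874, -0.03005969, -0.04487353,
        0.13359976]), 'joint_efforts': array([ 3.47966219e-03, -4.49221301e+01, -2.31658387e+01, -1.47102946e-04,
        3.63869178e-03, -7.59976871e-06]), 'position': array([ 0.20128333, -0.51150277,  0.20177115]), 'tool_rot': array([[ 9.30588664e-01,  3.66066528e-01, -1.88201849e-04],
       [ 3.66066444e-01, -9.30587770e-01,  1.32705878e-03],
       [ 3.10653462e-04, -1.30384024e-03, -9.99999102e-01]]), 'ft_force': array([-0.17610278,  0.98145283, -0.95590026]), 'wrist_torque': array([ 0.01512444, -0.02763162, -0.00781319]), 'gripper_force': 0.0, 'grip_width': 0.08527813835995285}
```

View pics/top1.png

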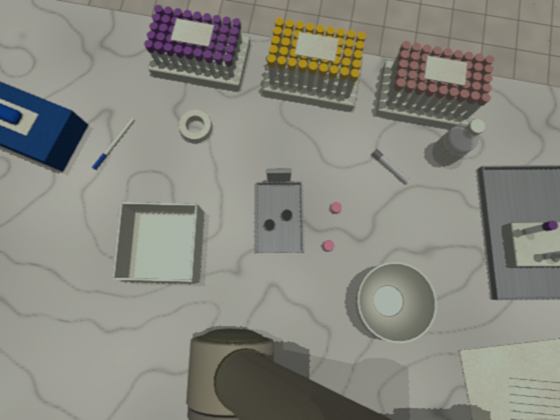

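View pics/side1.png

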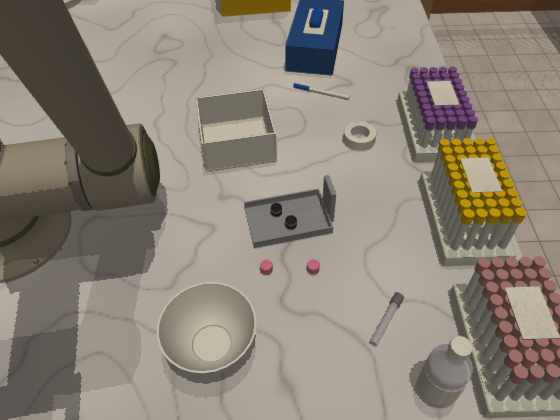

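The top view shows the tray with its tab at about (278,176) and its lip near row 252. The dark stoppers are at (269,225) and (287,215), the square bin at (160,243) on the +y side, and the bowl at (396,302). I'll enlarge it for a closer reading.

```bash
python3 - <<'E'
import pickle,cv2
a,b=pickle.load(open("im1.pkl","rb"))
c=a["color"][160:295,105:310,::-1]
cv2.imwrite("pics/c1.png",cv2.resize(c,None,fx=3.9,fy=3.9,interpolation=cv2.INTER_CUBIC))
c=b["color"][85:255,190:350,::-1]
cv2.imwrite("pics/c2.png",cv2.resize(c,None,fx=3.5,fy=3.5,interpolation=cv2.INTER_CUBIC))
E
```

```text
(no output)
```

View pics/c1.png

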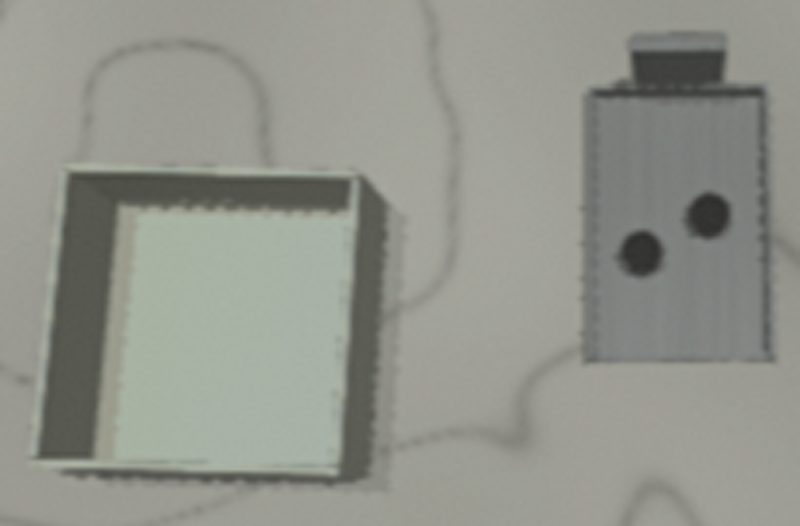

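View pics/c2.png

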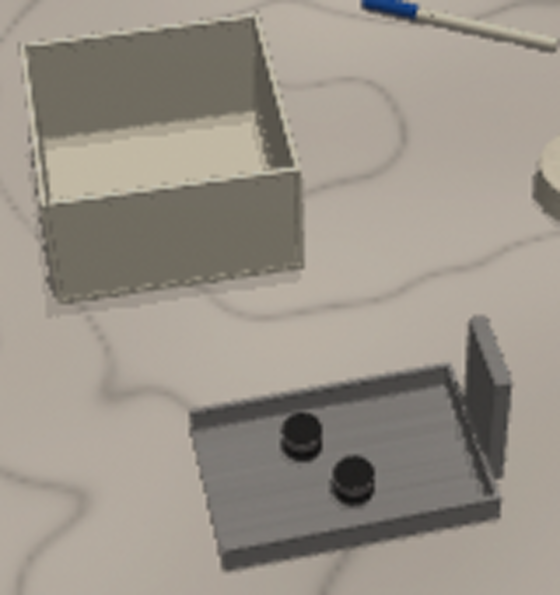

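The crop gives the bin rim corners at (66,168), (358,175), (340,472) and (35,463). The tab top spans (630..727, 33..52) and the lip corners are (583,360) and (773,360). The lip is open and the stoppers sit at mid-floor.

```bash
python3 - <<'E'
from h import *
import pickle
a,b=pickle.load(open("im1.pkl","rb"))
A=lambda u,v,z:onz(a,105+u/3.9,160+v/3.9,z)
B=lambda u,v,z:onz(b,190+u/3.5,85+v/3.5,z)
np.set_printoptions(precision=4,suppress=True)
print("bin",*[A(u,v,.08) for u,v in[(66,168),(358,175),(340,472),(35,463)]])
print("binB",*[B(u,v,.08) for u,v in[(24,46),(257,16),(298,170),(47,205)]])
print("tabtop",*[A(u,v,.08) for u,v in[(630,34),(727,34),(724,52),(632,52)]])
print("tabB",*[B(u,v,.08) for u,v in[(472,320),(484,317),(510,380),(497,385)]])
print("lip",A(583,360,.003),A(773,360,.003))
print("lipB",B(192,412,.018),B(222,552,.018))
print("st",A(641,251,.021),A(709,214,.021),B(302,428,.021),B(354,472,.021))
E
```

```text
bin [0.4837 0.3149 0.08  ] [0.5079 0.171  0.08  ] [0.3643 0.1459 0.08  ] [0.3406 0.2908 0.08  ]
binB [0.3427 0.2896 0.08  ] [0.4861 0.313  0.08  ] [0.5093 0.1687 0.08  ] [0.3676 0.1454 0.08  ]
tabtop [0.6056 0.0521 0.08  ] [0.615  0.0036 0.08  ] [0.6053 0.0034 0.08  ] [0.5964 0.0492 0.08  ]
tabB [0.599 0.047 0.08 ] [0.6055 0.0489 0.08  ] [0.615  0.0041 0.08  ] [0.6081 0.0009 0.08  ]
lip [0.4449 0.048  0.003 ] [ 0.4642 -0.0521  0.003 ]
lipB [0.4471 0.0421 0.018 ] [ 0.4648 -0.0539  0.018 ]
st [0.5061 0.028  0.021 ] [ 0.5327 -0.0038  0.021 ] [0.5076 0.0257 0.021 ] [ 0.5348 -0.006   0.021 ]
```

The bin centre is at about (0.425, 0.230) with yaw about 10°. The tab is at (0.606, 0.0265) and the tray's yaw is about 191°. The sizes match the description: the rim is about 146 mm, the tab 49 mm and the lip 102 mm. Next I move to above the tab.

```bash
python3 -m handwheel '2 3 4 0 0 5 0.6; 20 27 10 0 0 40 0.6; 20 27 10 0 0 40 0.6; 20 27 10 0 0 40 0.6; 20 27 10 0 0 40 0.6; 20 27 10 0 0 40 0.6; 20 27 10 0 0 40 0.6; 20 27 10 0 0 40 0.6' 100; python3 -m handwheel '30 40 0 0 0 50 0.6; 30 40 0 0 0 50 0.6; 30 40 0 0 0 50 0.6; 30 40 0 0 0 50 0.6; 30 40 0 0 0 50 0.6; 25 32 0 0 0 46 0.6;25 32 0 0 0 46 0.6;25 32 0 0 0 46 0.6'; python3 -c "
from rig import status;s=status.observe();print(s['q'],s['position'],s['tool_rot'])"
```

```text
time_s: 0.77
position: [0.3879, -0.2587, 0.2974]
tool_rot: [[0.477, 0.879, -0.0], [0.879, -0.477, 0.0], [0.0, -0.0, -1.0]]
ft_force: [0.1, -1.3, 0.8]
grip_width: 0.0512
gripper_force: 0.0
time_s: 1.43
position: [0.592, 0.005, 0.2967]
tool_rot: [[-0.303, 0.953, -0.001], [0.953, 0.303, 0.0], [0.0, -0.001, -1.0]]
ft_force: [0.6, -1.5, 0.1]
grip_width: 0.0513
gripper_force: 0.0
[-1.09627328e+01  2.38122165e+01  5.58298810e+01 -3.97516520e-03
  1.00395348e+02 -2.86287790e+01] [0.59201618 0.00498747 0.29672977] [[-3.03456465e-01  9.52845080e-01 -6.54594171e-04]
 [ 9.52845271e-01  3.03456565e-01  5.72890126e-05]
 [ 2.53228452e-04 -6.06342239e-04 -9.99999784e-01]]
```

```bash
python3 -m handwheel '0 0 0 0 0 0 0.6;0 0 0 0 0 0 0.6;0 0 0 0 0 0 0.6'; python3 - <<'E'
from h import *
s=status.observe();y=s['tool_rot'][:,1];print(s['position'],np.degrees(np.arctan2(y[1],y[0])))
E
```

```text
time_s: 1.68
position: [0.5909, 0.0027, 0.2966]
tool_rot: [[-0.3, 0.954, -0.001], [0.954, 0.3, -0.0], [0.0, -0.001, -1.0]]
ft_force: [-0.2, -0.2, 0.7]
grip_width: 0.0517
gripper_force: 0.0
[0.59092243 0.00268024 0.29663526] 17.48097943307463
```

```bash
python3 -m handwheel '1.5 2.4 -3 0 0 -6.5 0.6;1.5 2.4 -7 0 0 -6.5 0.6;1.5 2.4 -11 0 0 -6.5 0.6;1.5 2.4 -15 0 0 -6.5 0.6;1.5 2.4 -17 0 0 -6.5 0.6;1.5 2.4 -18 0 0 -6.5 0.6;1.5 2.4 -18 0 0 -6.5 0.6;1.5 2.4 -18 0 0 -6.5 0.6'; python3 - <<'E'
from h import *
s=status.observe();y=s['tool_rot'][:,1];print(s['position'],np.degrees(np.arctan2(y[1],y[0])))
a=get_image("top");b=get_image("side")
A=a["color"][130:270,200:360,::-1];B=b["color"][130:270,240:400,::-1]
cv2.imwrite("pics/t2.png",cv2.resize(np.hstack([A,B]),None,fx=2.5,fy=2.5,interpolation=cv2.INTER_CUBIC))
E
```

```text
time_s: 2.35
position: [0.6067, 0.026, 0.1185]
tool_rot: [[-0.189, 0.982, 0.002], [0.982, 0.189, -0.0], [-0.001, 0.002, -1.0]]
ft_force: [-0.2, -0.7, -0.1]
grip_width: 0.051
gripper_force: 0.0
[0.60669006 0.02596071 0.1184985 ] 10.903719124164168
```

View pics/t2.png

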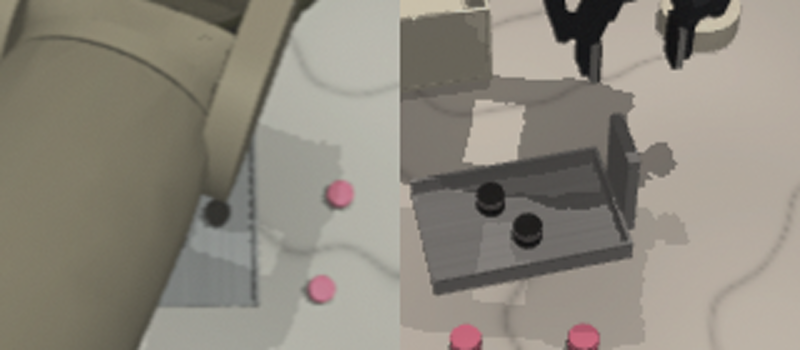

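In the side crop the fingers at columns 592 and 680 straddle the tab at 620, and the tray and stoppers haven't moved. I descend and pinch.

```bash
python3 -m handwheel '0 0 -2 0 0 0 0.6;0 0 -4 0 0 0 0.6;0 0 -6 0 0 0 0.6;0 0 -7.2 0 0 0 0.6;0 0 -7.7 0 0 0 0.6;0 0 -7.7 0 0 0 0.5;0 0 -7.7 0 0 0 0.4;0 0 -7.7 0 0 0 0.3' 60;  python3 -m handwheel '0 0 0 0 0 0 0.2;0 0 0 0 0 0 0.1;0 0 0 0 0 0 0;0 0 0 0 0 0 0;0 0 0 0 0 0 0;0 0 0 0 0 0 0;0 0 0 0 0 0 0;0 0 0 0 0 0 0' 60;
```

```text
time_s: 3.12
position: [0.6071, 0.0268, 0.0416]
tool_rot: [[-0.19, 0.982, 0.003], [0.982, 0.19, -0.0], [-0.001, 0.003, -1.0]]
ft_force: [-0.2, 0.7, -0.1]
grip_width: 0.0259
gripper_force: 0.0
time_s: 3.78
position: [0.6069, 0.0268, 0.0412]
tool_rot: [[-0.19, 0.982, 0.002], [0.982, 0.19, -0.0], [-0.001, 0.002, -1.0]]
ft_force: [-0.4, 0.3, 5.9]
grip_width: 0.0082
gripper_force: 60.0
```

```bash
python3 -m handwheel '0 0 0.3 0 0 0 0;0 0 1 0 0 0 0;0 0 2 0 0 0 0;0 0 3.5 0 0 0 0;0 0 5 0 0 0 0;0 0 6.2 0 0 0 0;0 0 7 0 0 0 0;0 0 7 0 0 0 0' 100; python3 -m handwheel '0 0 0.5 0 0 0 0;0 0 1.5 0 0 0 0;0 0 3 0 0 0 0;0 0 4.5 0 0 0 0;0 0 5.5 0 0 0 0;0 0 6 0 0 0 0;0 0 6 0 0 0 0;0 0 6 0 0 0 0'
python3 - <<'E'
from h import *
b=get_image("side")
cv2.imwrite("pics/s3.png",b["color"][:,:,::-1])
E
```

```text
time_s: 4.45
position: [0.607, 0.0268, 0.1122]
tool_rot: [[-0.19, 0.982, 0.003], [0.982, 0.19, -0.0], [-0.001, 0.003, -1.0]]
ft_force: [0.9, -0.4, -1.9]
grip_width: 0.0063
gripper_force: 100.3
time_s: 5.12
position: [0.606, 0.0269, 0.1695]
tool_rot: [[-0.19, 0.982, -0.001], [0.982, 0.19, 0.0], [0.0, -0.001, -1.0]]
ft_force: [-0.2, -0.0, -2.9]
grip_width: 0.0065
gripper_force: 100.3
```

View pics/s3.png

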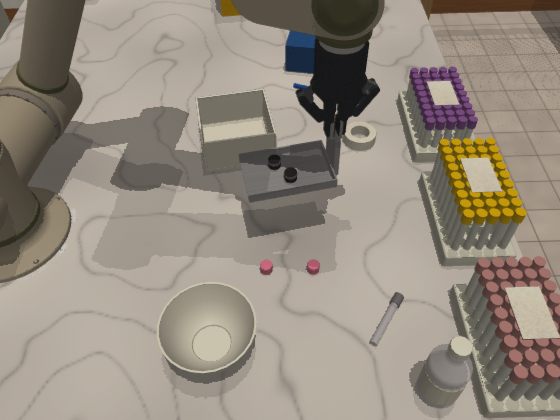

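The tray is up at about (288,172), level, with both stoppers on it at (275,161) and (290,174). I now carry it sideways, with a gentle ramp.

```bash
python3 -m handwheel '0 0.4 0 0 0 0 0;0.1 1.4 0 0 0 0 0;0.2 3 0 0 0 0 0;0.3 4.8 0 0 0 0 0;0.4 6.8 0 0 0 0 0;0.5 8.8 0 0 0 0 0;0.5 10.6 0 0 0 0 0;0.5 12 0 0 0 0 0'; python3 -m handwheel '0 1.4 0 0 0 0 0;0 3 0 0 0 0 0;0.1 4.8 0 0 0 0 0;0.3 6.8 0 0 0 0 0;0.4 8.8 0 0 0 0 0;0.5 10.6 0 0 0 0 0;0.5 11.7 0 0 0 0 0;0.5 12.1 0 0 0 0 0';python3 -m handwheel '0 0 0 0 0 0 0; 0 0 0 0 0 0 0'
python3 - <<'E'
from h import *
b=get_image("side")
cv2.imwrite("pics/s4.png",b["color"][:,:,::-1])
s=status.observe();y=s['tool_rot'][:,1];print(s['q'],s['position'],np.degrees(np.arctan2(y[1],y[0])))
E
```

```text
time_s: 5.83
position: [0.6108, 0.1492, 0.1696]
tool_rot: [[-0.192, 0.981, -0.001], [0.981, 0.192, 0.0], [0.001, -0.001, -1.0]]
ft_force: [-0.2, 0.4, -2.2]
grip_width: 0.0068
gripper_force: 100.3
time_s: 6.5
position: [0.6159, 0.2697, 0.1696]
tool_rot: [[-0.192, 0.981, -0.001], [0.981, 0.192, 0.0], [0.0, -0.0, -1.0]]
ft_force: [0.2, -0.7, -2.3]
grip_width: 0.0063
gripper_force: 100.3
time_s: 6.67
position: [0.6162, 0.2673, 0.1699]
tool_rot: [[-0.19, 0.982, -0.0], [0.982, 0.19, -0.0], [-0.0, -0.0, -1.0]]
ft_force: [0.1, -0.8, -2.5]
grip_width: 0.0065
gripper_force: 100.3
[ 1.33570458e+01  3.56178703e+01  5.55573020e+01 -2.13720696e-02
  8.88374401e+01  2.43295017e+00] [0.61633533 0.26700059 0.17004595] 10.924529414522667
```

View pics/s4.png

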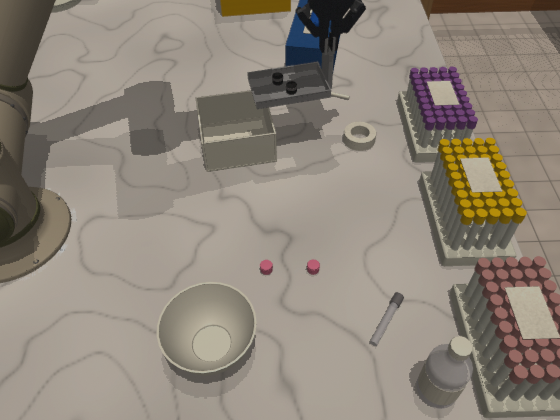

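The tray is beside and over the bin: its lip is at about (253,90) above the rim's near-right side, and both stoppers are still on it. I tip slowly while keeping the lip point fixed.

```bash
python3 -m handwheel '-0.1 0 0 0.4 -2 0 0;-0.3 -0.1 0 0.9 -4.5 0 0;-0.6 -0.1 0.1 1.3 -7 0 0;-0.95 -0.2 0.2 1.9 -9.8 0 0;-1.2 -0.2 0.8 2.4 -12.3 0 0;-1.55 -0.3 1.4 2.9 -14.7 0 0;-1.9 -0.35 2 3.4 -17.2 0 0;-2.3 -0.4 2.7 3.8 -19.6 0 0'
python3 -m handwheel '-0.4 -0.1 0.5 0.5 -2.5 0 0;-0.9 -0.2 1.1 1 -5 0 0;-1.3 -0.3 1.6 1.5 -7.5 0 0;-1.8 -0.4 2.1 1.9 -9.8 0 0;-1.8 -0.4 2.1 1.9 -9.8 0 0;-1.8 -0.4 2.1 1.9 -9.8 0 0;-1.8 -0.4 2.1 1.9 -9.8 0 0;-1.8 -0.4 2.1 1.9 -9.8 0 0'
python3 -m handwheel '-0.6 -0.1 0.6 0.6 -3.2 0 0;-1.3 -0.3 1.2 1.2 -6.5 0 0;-2 -0.4 1.8 1.9 -9.8 0 0;-2 -0.4 1.8 1.9 -9.8 0 0;-2 -0.4 1.8 1.9 -9.8 0 0;-2 -0.4 1.8 1.9 -9.8 0 0;-2 -0.4 1.8 1.9 -9.8 0 0;-2 -0.4 1.8 1.9 -9.8 0 0'
python3 - <<'E'
from h import *
a=get_image("top");b=get_image("side")
A=a["color"][140:300,90:290,::-1];B=b["color"][20:180,180:380,::-1]
cv2.imwrite("pics/t5.png",cv2.resize(np.hstack([A,B]),None,fx=2,fy=2,interpolation=cv2.INTER_CUBIC))
E
```

```text
time_s: 7.38
position: [0.5929, 0.2626, 0.1974]
tool_rot: [[-0.189, 0.922, 0.337], [0.982, 0.177, 0.065], [-0.0, 0.343, -0.939]]
ft_force: [0.9, 1.0, -3.2]
grip_width: 0.007
gripper_force: 100.3
time_s: 8.05
position: [0.5759, 0.2596, 0.2179]
tool_rot: [[-0.19, 0.851, 0.489], [0.982, 0.165, 0.094], [-0.0, 0.499, -0.867]]
ft_force: [1.0, -0.6, -2.3]
grip_width: 0.0066
gripper_force: 100.4
time_s: 8.72
position: [0.556, 0.2559, 0.2359]
tool_rot: [[-0.19, 0.753, 0.63], [0.982, 0.146, 0.122], [-0.0, 0.641, -0.767]]
ft_force: [0.1, -0.0, -3.2]
grip_width: 0.0067
gripper_force: 100.4
```

View pics/t5.png

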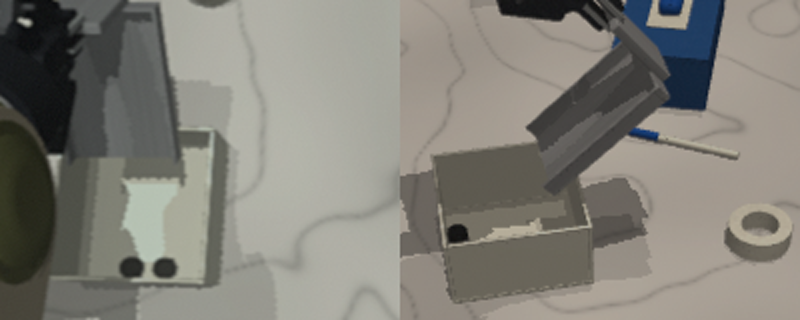

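Both stoppers lie in the bin, at (131,267) and (165,267) in the left crop, and the tray is empty. I level it, carry it back and set it down.

```bash
python3 -m handwheel '0 0 1 -0.5 2.5 0 0;0 0 1.5 -1.5 8 0 0;1 0.2 1.5 -2.7 14 0 0;2 0.4 1 -3.8 20 0 0;3 0.6 0 -5 26 0 0;4 0.8 -1 -6.1 32 0 0;5 1 -2 -7.1 37 0 0;6 1.1 -2 -7.6 39.3 0 0'
python3 -m handwheel '-0.1 -1 0 0 0 0 0;-0.2 -3 0 0 0 0 0;-0.4 -6 0 0 0 0 0;-0.6 -9 0 0 0 0 0;-0.8 -12 0 0 0 0 0;-0.9 -15 0 0 0 0 0;-1 -18 0 0 0 0 0;-1 -20 0 0 0 0 0'
python3 -m handwheel '0 -2 0 0 0 0 0;0 -3.5 0 0 0 0 0;0 -4 0 0 0 0 0;0 -4 0 0 0 0 0;0 -4 0 0 0 0 0'
python3 -c "
from rig import status;s=status.observe();print(s['position'],s['tool_rot'])"
```

```text
time_s: 9.48
position: [0.6164, 0.2668, 0.2131]
tool_rot: [[-0.19, 0.982, -0.009], [0.982, 0.19, -0.002], [0.0, -0.009, -1.0]]
ft_force: [0.7, -0.5, -3.0]
grip_width: 0.0067
gripper_force: 100.3
time_s: 10.15
position: [0.6049, 0.0641, 0.2165]
tool_rot: [[-0.189, 0.982, -0.0], [0.982, 0.189, -0.001], [-0.001, -0.0, -1.0]]
ft_force: [-0.2, 0.6, -2.4]
grip_width: 0.0063
gripper_force: 100.3
time_s: 10.57
position: [0.6052, 0.0275, 0.2161]
tool_rot: [[-0.19, 0.982, -0.001], [0.982, 0.19, 0.0], [0.001, -0.001, -1.0]]
ft_force: [0.4, 1.1, -2.3]
grip_width: 0.0063
gripper_force: 100.3
[0.60521197 0.02749932 0.21613706] [[-1.90472379e-01  9.81691608e-01 -1.36367715e-03]
 [ 9.81692370e-01  1.90473012e-01  3.49825707e-04]
 [ 6.03164656e-04 -1.27207932e-03 -9.99999009e-01]]
```

Next I lower it 17.5 cm, in two steps.

```bash
python3 -m handwheel '0 0 -1 0 0 0 0;0 0 -3 0 0 0 0;0 0 -6 0 0 0 0;0 0 -9 0 0 0 0;0 0 -12 0 0 0 0;0 0 -14.5 0 0 0 0;0 0 -15.5 0 0 0 0;0 0 -16 0 0 0 0'
python3 -m handwheel '0 0 0 0 0 0 0;0 0 -0.4 0 0 0 0;0 0 -0.8 0 0 0 0;0 0 -1.1 0 0 0 0;0 0 -1.3 0 0 0 0;0 0 -1.4 0 0 0 0;0 0 -1.4 0 0 0 0;0 0 -1.4 0 0 0 0'
```

```text
time_s: 11.23
position: [0.6043, 0.0279, 0.0541]
tool_rot: [[-0.191, 0.982, -0.005], [0.982, 0.191, 0.001], [0.002, -0.005, -1.0]]
ft_force: [0.1, -0.9, -1.8]
grip_width: 0.0068
gripper_force: 100.3
time_s: 11.9
position: [0.6053, 0.0269, 0.0422]
tool_rot: [[-0.19, 0.982, -0.001], [0.982, 0.19, -0.0], [0.0, -0.001, -1.0]]
ft_force: [-0.5, -0.0, -1.9]
grip_width: 0.0067
gripper_force: 100.3
```

```bash
python3 -m handwheel '0 0 -0.1 0 0 0 0;0 0 -0.15 0 0 0 0;0 0 -0.15 0 0 0 0' 30; python3 -m handwheel '0 0 0 0 0 0 0.1;0 0 0 0 0 0 0.2;0 0 0 0 0 0 0.3;0 0 0 0 0 0 0.45;0 0 0 0 0 0 0.6;0 0 0 0 0 0 0.6;0 0 0 0 0 0 0.6;0 0 0 0 0 0 0.6'; python3 -m handwheel '0 0 1 0 0 0 0.6;0 0 3 0 0 0 0.6;0 0 6 0 0 0 0.6;0 0 10 0 0 0 0.6;0 0 14 0 0 0 0.6;0 0 16 0 0 0 0.6;0 0 16 0 0 0 0.6;0 0 16 0 0 0 0.6'
python3 - <<'E'
from h import *
cv2.imwrite("pics/s6.png",get_image("side")["color"][:,:,::-1])
E
```

```text
time_s: 12.15
position: [0.6056, 0.0269, 0.0414]
tool_rot: [[-0.19, 0.982, -0.0], [0.982, 0.19, -0.0], [-0.0, -0.0, -1.0]]
ft_force: [-0.9, -0.5, 4.5]
grip_width: 0.0067
gripper_force: 101.2
time_s: 12.82
position: [0.6052, 0.0269, 0.0405]
tool_rot: [[-0.19, 0.982, -0.002], [0.982, 0.19, 0.0], [0.0, -0.002, -1.0]]
ft_force: [-0.5, 1.0, -0.1]
grip_width: 0.0509
gripper_force: 0.0
time_s: 13.48
position: [0.6054, 0.0269, 0.202]
tool_rot: [[-0.19, 0.982, 0.001], [0.982, 0.19, -0.0], [-0.001, 0.001, -1.0]]
ft_force: [0.5, -0.4, -1.0]
grip_width: 0.0514
gripper_force: 0.0
```

View pics/s6.png

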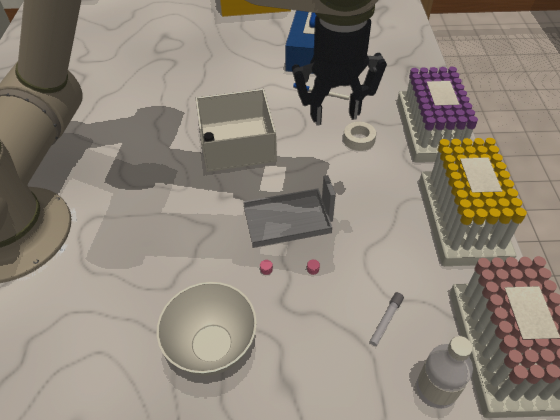

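The empty tray stands flat at (288,215). The bin hasn't moved; one stopper shows in it at (209,137), and the near wall hides the other. The gripper is clear of everything, so I hand in.

```bash
python3 -m handwheel '0 0 0 0 0 0 0.6;0 0 0 0 0 0 0.6;0 0 0 0 0 0 0.6'|head -1; python3 -c "
from rig import env;print(env.close_job())"
```

```text
time_s: 13.78
the job is handed in; nothing more can be done
None
```

I handed the job in at 13.8 s: both stoppers were tipped into the square bin, the bin stands where it was, and the empty tray is back flat on the counter with the gripper clear; no verdict came back.

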